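# Free the seized carrier bolt, load the last vessel and lock up

### The job

Acid fumes have rusted the slide bolt of the round vessel carrier: work it with short strokes, fully home and out again, until it runs, and draw it right back. Then lower the vessel that stands beside the carrier gently into the one empty place of the drum, upright among the six others, and push the bolt fully home over it. Leave the other six vessels standing in the drum, and do not disturb the white bottle and the beaker.

Things in the scene. Friction and masses are not known exactly. Their poses are not given: they have to be found in the camera images.
- carrier: Fixed carrier; origin at the centre of the drum's underside, on the bench. Open aluminium drum, 180 mm wide, 3 mm wall, rim 50 mm and inner floor 6 mm above the bench, for seven vessels in a hexagon: one central, six round it at 57.5 mm. A grey bolt housing, 40 mm wide and 100 mm tall, runs from 93 to 263 mm along its +y; the saddles on it that carry the bolt reach 128 mm above the bench.
- gap (a point): Middle of the missing vessel's place, the one empty place of the pattern: 57.5 mm from the drum's centre along the carrier's +y, under the bolt, 53 mm above the bench (47 mm above the drum's floor). Places are 57.5 mm apart, so there are about 3 mm of play all round.
- bolt_grip (a point): Centre of the bolt's upright handle tab: 16 mm thick along the bolt, 30 mm across, from 118 to 168 mm above the bench (this point at 143). The bolt is a brown rusted rod, 16 mm in diameter, along the carrier's y, its axis 114 mm above the bench; its tip is 137 mm from the tab, on the drum's side, and passes 6 mm above the vessels' stems.
- bolt (a joint): Bolt travel, m: 0 fully home, 0.108 fully drawn along the carrier's +y (tip just outside the drum). Starts seized at 0.019 to 0.023. Seized, a pull stops dead at 43 mm or less; push it fully home (within 3 mm), pull again: after 2 to 4 such strokes the next pull runs all the way and it stays free. Sliding takes 4 to 6 N, loosening strokes 10 to 15 N; stop at about 25 N.
- vessel_mid (a point): Middle (47 mm above its foot) of the vessel to load, standing loose on the bench to the left or right of the carrier: a white closed vessel, 54 mm diameter and 60 mm tall with a 4 mm chamfered foot, topped by a grey upright stem 24 mm in diameter and 34 mm tall (94 mm in all, 0.25 kg).
- bottle_mid (a point): Bystander: middle of a loose white bottle, 60 mm in diameter and 135 mm tall, standing on the other side of the carrier.
- beaker_mid (a point): Bystander: middle of a loose open glass beaker, 72 mm wide and 90 mm tall, standing behind to the left.
- packed1_mid (a point): Middle (47 mm above its foot) of a vessel already in the drum, like the one to load, at 60 degrees anticlockwise from the gap, seen from above.
- packed2_mid (a point): Middle (47 mm above its foot) of a vessel already in the drum, like the one to load, at 120 degrees anticlockwise from the gap, seen from above.
- packed3_mid (a point): Middle (47 mm above its foot) of a vessel already in the drum, like the one to load, at 180 degrees anticlockwise from the gap, seen from above.
- packed4_mid (a point): Middle (47 mm above its foot) of a vessel already in the drum, like the one to load, at 240 degrees anticlockwise from the gap, seen from above.
- packed5_mid (a point): Middle (47 mm above its foot) of a vessel already in the drum, like the one to load, at 300 degrees anticlockwise from the gap, seen from above.
- packed6_mid (a point): Middle (47 mm above its foot) of a vessel already in the drum, like the one to load, in the centre of the pattern.

How it is judged:
By the outcome, as a careful person would: the job done as asked, in the order asked, and still so for the second after the job is handed in, with the robot touching nothing.
It also fails if it takes over 72 s, if anything falls off the work surface, if the arm or the gripper's body presses on something with over 40 N, if the wrist force passes 120 N, or if a joint passes its speed limit or range.

### The arm

A 6-joint arm with a two-finger parallel gripper is mounted at the origin on the work surface. World frame = base frame: x ahead of the robot, y to its left, z up, the work surface at z = 0. Lengths are in m, angles in rad, forces in N, time in s.
With the tool pointing down it reaches from about 0.375 to 0.9 m from the base axis. Payload 3.1 kg.
Tool frame: the origin (TCP) lies between the finger pads; the fingertips stand 19 mm ahead of it and the grasp point (between the pads) is the TCP; z points along the fingers, y is the direction in which the jaws open and shut (so a half turn about z gives the same grasp; the last joint's range is limited). The gripper opens to 87 mm and grips with 3 to 60 N. Pads are 19 mm wide; open, the fingers measure 117 mm over their backs; the gripper's body (75 mm by 190 mm) begins 51 mm behind the grasp point.
Start: joints at [1.105, 0.527, 1.433, -0, 1.181, -0.178], TCP at [0.177, 0.599, 0.242] pointing down, gripper open.
Joint ranges: [-3.08, 3.08], [-0.75, 2.2], [0.22, 2.44], [-1.43, 4.57], [0, 2.65], [-2.85, 2.85]. Speed limits (rad/s): [2.79, 2.79, 3.14, 3.14, 3.14, 3.14].

### API

Orientations are given as a unit quaternion [x, y, z, w].
In Python, from rig import robot gives the robot as it stands.
- The arm moves only by the tool apply_moves, never from a script. Its argument "series" is a list of rows, each a list of 7 numbers: the shift along the tool's x, y, z in cm, then the turn, a rotation vector about the tool's x, y, z in degrees, then the opening, from 0 (shut) to 1 (fully open). In form: [[dx, dy, dz, rx, ry, rz, grip], ...]. A call has 1 to 5 rows; each row is the pose to reach, as a shift and turn from the pose commanded when the call began, along the tool's axes at that moment; what a row does not reach only later rows make up. A row lasts 1/12 s, in which the tool goes at most 41.7 mm and 7.16 degrees, less where a joint would pass 70% of its speed; a pose out of reach is approached as far as the arm can. A call with a gripper value outside its range is refused whole. The fingers move at their own pace and stop on an object; "newtons" is the grip in N (left out, the last holds). Time passes only in rows, so rows that repeat a pose let the fingers close. It gives the time, the measured TCP pose, the force and the opening at its end, in the units of the state.
- robot.get_obs(): the state, without advancing time (a new reading comes with each control period).
- robot.camera(name): name is "scene" or "top" or "wrist"; returns the picture (420x560x3 uint8, red, green, blue); there is no depth.
- robot.camera_params(name): a dict with "mtx" (3x3 intrinsics, pixels), "D" ([k1, k2, p1, p2, k3] as OpenCV has them; the pictures are not rectified), "origin" and "rotation" of the camera in the world. Camera axes: x right, y down, z forward; pixel columns grow to the right and rows downward; lengths in m; the calibration is good to about 2 mm. A picture is of the moment at which its call begins: read the wrist's pose just before it. camera_params takes no time and is no camera call; for the wrist camera it gives the pose at the moment of the call.
- robot.hand_in(): hands the job in, once; it reports no verdict.
The state is a dict: "time": time; "q": joint angles; "joint_velocities": joint speeds; "joint_torque": joint torques, N m; "position": TCP position; "tool_rot": TCP orientation; "ft_force": force on the tool from outside, world axes, zero at the start; "moment": the same for the moment, N m; "grip_width": finger opening in m.
Only numpy, scipy, OpenCV 4.12 (cv2) and the standard library are available. Lean on these libraries where they do the work, as an engineer would, in place of code of your own. Each camera call takes 0.05 s, during which the arm holds its last target. There are 200 camera calls.

## Working session

There is one attempt and no reset: what is moved stays moved. The work goes in short steps, Python scripts to look and compute and a tool call to move; the robot and the scene stay as the last step left them, time stands still between calls to the robot, and variables do not carry over. Pictures are saved under pics/ and viewed, about 8 in all and at most 12, crops included, and the job is handed in when it is done.

Besides the shell and the picture viewer there is one more tool, called after "Request:" as name(argument=value, ...), one argument or row to a line, values as JSON. apply_moves: Moves the arm, as the interface text tells. Its arguments: {"type":"object","properties":{"series":{"type":"array"},"newtons":{"type":"number"}},"required":["series"]}

```bash
mkdir -p pics; ls
python3 - <<'E'
from rig import robot
import cv2,numpy as np
o=robot.get_obs();print(o)
for n in("scene","top"):
    im=robot.camera(n);cv2.imwrite(f"pics/{n}0.png",im[:,:,::-1])
    p=robot.camera_params(n);print(n,p)
E
```

```text
pics
{'time': 0.0, 'q': array([ 1.10449797e+00,  5.28485075e-01,  1.43387754e+00,  9.26648974e-06,
        1.18138946e+00, -1.78514762e-01]), 'joint_velocities': array([ 0.00087199,  0.00079507,  0.00092686,  0.00035198, -0.00047607,
        0.00127267]), 'joint_torque': array([ 1.23211117e-03, -4.40024006e+01, -1.76597768e+01,  6.34317705e-02,
        5.80729195e-02, -1.51635040e-04]), 'position': array([0.17706063, 0.59868787, 0.24056784]), 'tool_rot': array([ 1.43397431e-01,  9.89664595e-01, -1.02272418e-03, -3.46170901e-04]), 'ft_force': array([-0.07895571,  0.08239378, -1.04453086]), 'moment': array([ 0.0109482 ,  0.03694623, -0.05827702]), 'grip_width': 0.0871744596789294}
scene {'mtx': array([[416.72212377,   0.        , 280.38647545],
       [  0.        , 416.72212377, 215.12044999],
       [  0.        ,   0.        ,   1.        ]]), 'D': array([-0.04262892,  0.        ,  0.        ,  0.        ,  0.        ]), 'origin': array([ 1.28327663, -0.02798872,  0.60877768]), 'rotation': array([ 0.63774134,  0.62350226, -0.31317181, -0.32627341])}
top {'mtx': array([[510.94321059,   0.        , 278.38746567],
       [  0.        , 510.94321059, 204.72012845],
       [  0.        ,   0.        ,   1.        ]]), 'D': array([0.00633669, 0.        , 0.        , 0.        , 0.        ]), 'origin': array([ 0.35494026, -0.03148875,  1.2360436 ]), 'rotation': array([ 0.72159051, -0.68413084,  0.07461671, -0.07552797])}
```

View pics/top0.png

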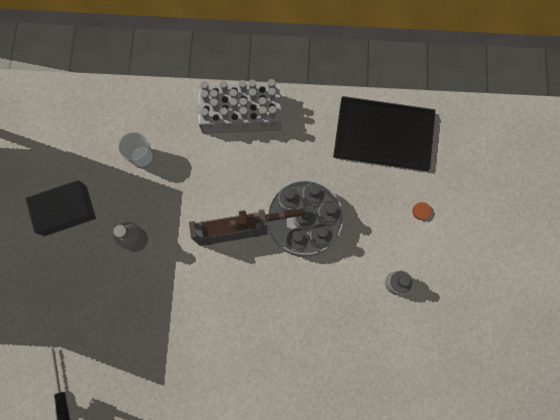

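View pics/scene0.png

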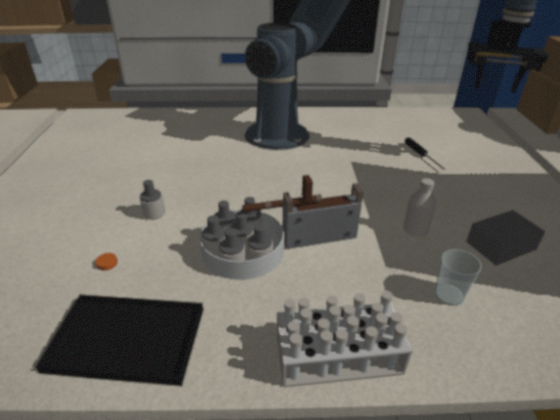

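Top view: drum at (305,218), bolt tab about (243,220), vessel to load at (400,282), bottle (125,232), beaker (137,150). I'll zoom in and measure.

```bash
cat > h.py <<'E'
from rig import robot
import cv2,numpy as np
from scipy.spatial.transform import Rotation as R
def ray(P,uv,z):
    p=cv2.undistortPoints(np.array([[uv]],float),P["mtx"],P["D"])[0,0]
    d=R.from_quat(P["rotation"]).as_matrix()@[p[0],p[1],1.]
    o=P["origin"];return o+d*(z-o[2])/d[2]
def proj(P,pts):
    M=R.from_quat(P["rotation"]).as_matrix()
    return cv2.projectPoints(np.atleast_2d(pts).astype(float),cv2.Rodrigues(M.T)[0],-M.T@P["origin"],P["mtx"],P["D"])[0][:,0]
E
python3 - <<'E'
from h import *
im=cv2.imread("pics/top0.png")
c=im[170:310,180:420]
cv2.imwrite("pics/c1.png",cv2.resize(c,None,fx=3.3,fy=3.3,interpolation=cv2.INTER_CUBIC))
P=robot.camera_params("top")
for n,uv,z in[("drum",(305,218),.05),("tab",(243,220),.168),("vessel",(402,281),.094),("bottle",(120,232),.135),("beaker",(134,146),.09)]:print(n,ray(P,uv,z))
E
```

```text
drum [ 0.58233208 -0.08757424  0.05      ]
tab [0.54832832 0.04936223 0.168     ]
vessel [ 0.44349196 -0.30614741  0.094     ]
bottle [0.5135155  0.31711252 0.135     ]
beaker [0.72504129 0.32269159 0.09      ]
```

View pics/c1.png

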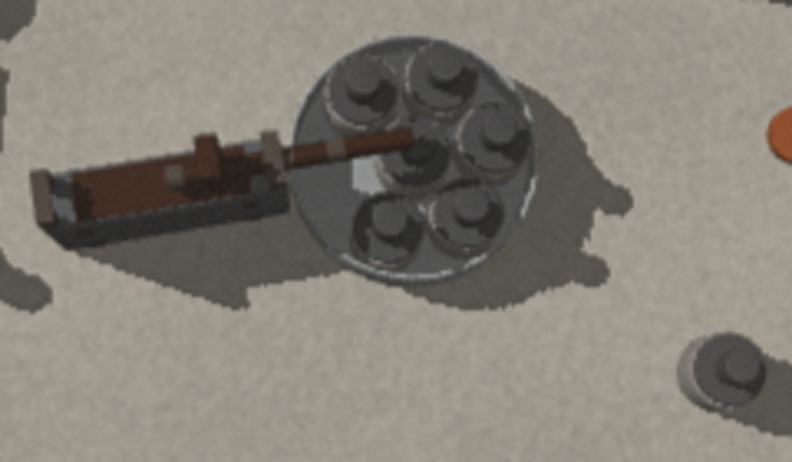

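Run:
```python
from h import *
P=robot.camera_params("top")
f=lambda a:(a[0]/3.3+180,a[1]/3.3+170)
# order anticlockwise seen from above, from gap; top image is not mirrored
px=[(390,217),(476,205),(504,132),(452,68),(366,82),(425,152)]
W=np.array([ray(P,f(p),.1)[:2] for p in px])
print(W)
ang=np.radians([150,210,270,330,30]);L=np.r_[.0575*np.c_[np.cos(ang),np.sin(ang)],[[0,0]]]
a=W-W.mean(0);b=L-L.mean(0)
th=np.arctan2((b[:,0]*a[:,1]-b[:,1]*a[:,0]).sum(),(a*b).sum())
M=np.array([[np.cos(th),-np.sin(th)],[np.sin(th),np.cos(th)]]);t=W.mean(0)-M@L.mean(0)
print("yaw",np.degrees(th),"o",t,"res mm",1e3*(L@M.T+t-W))
inv=lambda w:M.T@(np.asarray(w)[:2]-t)
print("gap",t+M@[0,.0575])
print("tab local",inv(ray(P,f((206,158)),.168)),"tip local",inv(ray(P,f((411,139)),.114)),"hous end",inv(ray(P,f((40,185)),.128)),"rimc",inv(ray(P,f((413,160)),.05)))
print("vessel",ray(P,f((743,363)),.094), ray(P,f((729,370)),.06))
S=robot.camera_params("scene")
T=lambda x,y,z:np.r_[t+M@[x,y],z]
print("scene proj: tabtop",proj(S,T(0,.143,.168)),"stem3",proj(S,T(0,-.0575,.1)),"center",proj(S,T(0,0,.1)),"vessel",proj(S,ray(P,f((743,363)),.094)))
```

```text
[[ 0.53139052 -0.07161314]
 [ 0.54277933 -0.12979007]
 [ 0.59458805 -0.14731465]
 [ 0.63795775 -0.10990744]
 [ 0.62478224 -0.05080925]
 [ 0.57767014 -0.09358975]]
yaw 12.024241471700613 o [ 0.58286489 -0.09113098] res mm [[-3.21890032 -1.77250632]
 [-2.62899143  0.16600689]
 [ 0.25555355 -0.05475203]
 [-0.39960319  1.03112053]
 [ 0.79719567 -1.82864009]
 [ 5.19474572  2.45877102]]
gap [ 0.57088617 -0.03489256]
tab local [0.00021795 0.14516364] tip local [0.00221749 0.0078709 ] hous end [0.00719659 0.25834105] rimc [-0.00098436  0.00343102]
vessel [ 0.44606626 -0.31312507  0.094     ] [ 0.44345707 -0.31184153  0.06      ]
scene proj: tabtop [[306.90238318 177.61518216]] stem3 [[211.44011246 217.44697435]] center [[239.2325617  213.74555744]] vessel [[147.70542166 182.37919671]]
```

Carrier pose fits: yaw ≈12°, origin (0.583,-0.091), tab at local y≈0.143 as expected; the unfit point is just the centre stem, hidden by the bolt. I'll head above the tab.

Request:
apply_moves(
  series=[
    [-51.7, -42.1, 0, 0, 0, 0, 1],
    [-51.7, -42.1, 0, 0, 0, 0, 1],
    [-51.7, -42.1, 0, 0, 0, 0, 1],
    [-51.7, -42.1, 0, 0, 0, 0, 1],
    [-51.7, -42.1, 0, 0, 0, 0, 1],
  ],
)

```text
time: 0.52
position: [0.2952, 0.4255, 0.2412]
tool_rot: [0.143, 0.99, -0.0, -0.0]
ft_force: [0.9, 0.6, -0.7]
grip_width: 0.0872
```

```bash
cat >> h.py <<'E'
TH=np.radians(12.0);CO=np.array([.5829,-.0911])
def L2W(x,y,z):return np.array([CO[0]+np.cos(TH)*x-np.sin(TH)*y,CO[1]+np.sin(TH)*x+np.cos(TH)*y,z])
def go(p,yaw):
    """yaw: world angle (deg) of tool y; prints row from the present pose, tool pointing straight down"""
    o=robot.get_obs();Rt=R.from_quat(o["tool_rot"])
    d=Rt.inv().apply(np.asarray(p)-o["position"])*100
    a=np.radians(yaw);y=np.array([np.cos(a),np.sin(a),0]);z=np.array([0,0,-1.]);T=R.from_matrix(np.c_[np.cross(y,z),y,z])
    print("t",round(o["time"],2),"pos",o["position"].round(4),"f",o["ft_force"].round(1),"w",round(o["grip_width"],4),"row",d.round(2),(Rt.inv()*T).as_rotvec(degrees=True).round(2))
E
python3 -c "
from h import *
go(L2W(0,.143,.24),102)"
```

```text
t 0.52 pos [0.2952 0.4255 0.2412] f [ 0.9  0.6 -0.7] w 0.0872 row [-35.4  -28.84   0.13] [ -0.04  -0.03 -28.44]
```

Request:
apply_moves(
  series=[
    [-35.4, -28.8, 0, 0, 0, 0, 1],
    [-35.4, -28.8, 0, 0, 0, 0, 1],
    [-35.4, -28.8, 0, 0, 0, 0, 1],
    [-35.4, -28.8, 0, 0, 0, 0, 1],
    [-35.4, -28.8, 0, 0, 0, 0, 1],
  ],
)

```text
time: 0.93
position: [0.413, 0.2535, 0.2414]
tool_rot: [0.143, 0.99, -0.0, -0.0]
ft_force: [1.3, 1.0, -0.3]
grip_width: 0.0868
```

Request:
apply_moves(
  series=[
    [-19.3, -15.7, 0, 0, 0, -28.4, 1],
    [-19.3, -15.7, 0, 0, 0, -28.4, 1],
    [-19.3, -15.7, 0, 0, 0, -28.4, 1],
    [-19.3, -15.7, 0, 0, 0, -28.4, 1],
    [-19.3, -15.7, 0, 0, 0, -28.4, 1],
  ],
)

```text
time: 1.35
position: [0.5213, 0.0957, 0.2412]
tool_rot: [-0.106, 0.994, 0.0, -0.001]
ft_force: [0.4, 0.7, 0.5]
grip_width: 0.0872
```

```bash
python3 -c "
from h import *
go(L2W(0,.143,.24),102)"
```

```text
t 1.35 pos [0.5213 0.0957 0.2412] f [0.4 0.7 0.5] w 0.0872 row [-2.13 -5.26  0.12] [ 0.04 -0.06  0.18]
```

Request:
apply_moves(
  series=[
    [-2.1, -5.2, 0, 0, 0, 0, 1],
    [-2.1, -5.2, 0, 0, 0, 0, 1],
    [-2.1, -5.2, 0, 0, 0, 0, 1],
  ],
)

```text
time: 1.6
position: [0.5549, 0.0471, 0.2412]
tool_rot: [-0.101, 0.995, -0.001, 0.001]
ft_force: [0.4, 1.1, 0.6]
grip_width: 0.0871
```

```bash
python3 -c "
from h import *
go(L2W(0,.143,.24),102)
P=robot.camera_params('wrist');im=robot.camera('wrist');cv2.imwrite('pics/w1.png',im[:,:,::-1])
print(P)
for y,z in [(.135,.168),(.151,.168),(.006,.122)]: print(y,proj(P,[L2W(-.015,y,z),L2W(.015,y,z)]))
for a in(30,90,150,210,270,330): print(a,proj(P,L2W(.0575*np.cos(np.radians(a)),.0575*np.sin(np.radians(a)),.1)))
"
```

```text
t 1.6 pos [0.5549 0.0471 0.2412] f [0.4 1.1 0.6] w 0.0871 row [0.13 0.2  0.12] [-0.07  0.08 -0.37]
{'mtx': array([[327.98661187,   0.        , 277.09502935],
       [  0.        , 327.98661187, 211.01692695],
       [  0.        ,   0.        ,   1.        ]]), 'D': array([-0.06947448,  0.        ,  0.        ,  0.        ,  0.        ]), 'origin': array([0.4860284 , 0.03286458, 0.38412351]), 'rotation': array([0.6261496 , 0.76856311, 0.10146783, 0.08337689])}
0.135 [[268.50736399 204.94945182]
 [269.06362064 246.33030432]]
0.151 [[292.06670687 204.81751276]
 [291.80708906 246.20664713]]
0.006 [[114.78798416 192.49694385]
 [119.43102654 226.9308558 ]]
30 [[158.54783399 254.91055861]]
90 [[184.368432   203.31004307]]
150 [[147.28925039 147.59325939]]
210 [[ 83.73840648 148.91491714]]
270 [[ 62.1938349  204.21632704]]
330 [[ 99.74459568 254.69258477]]
```

View pics/w1.png

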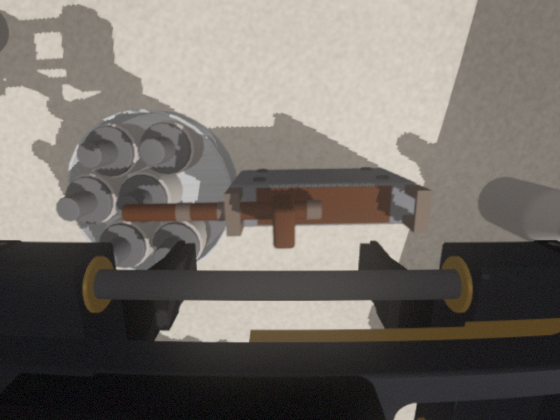

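Wrist view: tab top at (285,~225), about 3 mm further along +y than predicted; stems likewise shifted a few mm. I'll descend onto the tab, jaws along the bolt.

Request:
apply_moves(
  series=[
    [0, 0.3, 4, 0, 0, 0, 1],
    [0, 0.3, 7, 0, 0, 0, 1],
    [0, 0.3, 7, 0, 0, 0, 1],
    [0, 0.3, 7, 0, 0, 0, 1],
  ],
)

```text
time: 1.98
position: [0.5493, 0.0552, 0.1704]
tool_rot: [-0.105, 0.995, 0.001, -0.003]
ft_force: [0.5, 0.7, 0.4]
grip_width: 0.0871
```

```bash
python3 -c "
from h import *
go(L2W(0,.146,.152),102)"
```

```text
t 1.98 pos [0.5493 0.0552 0.1704] f [0.5 0.7 0.4] w 0.0871 row [-0.25 -0.41  1.84] [ 0.12 -0.31  0.01]
```

Request:
apply_moves(
  series=[
    [-0.2, -0.4, 1, 0, 0, 0, 1],
    [-0.2, -0.4, 1.8, 0, 0, 0, 1],
    [-0.2, -0.4, 1.8, 0, 0, 0, 1],
    [-0.2, -0.4, 1.8, 0, 0, 0, 1],
  ],
)

```text
time: 2.32
position: [0.5547, 0.0501, 0.154]
tool_rot: [-0.104, 0.995, -0.0, 0.0]
ft_force: [-0.1, -0.3, 0.1]
grip_width: 0.0871
```

```bash
python3 -c "
from h import *
go(L2W(0,.146,.152),102)
P=robot.camera_params('wrist');im=robot.camera('wrist');cv2.imwrite('pics/w2.png',im[:,:,::-1])
go(L2W(0,.146,.152),102)
for a in(30,90,150,210,270,330): print(a,proj(P,L2W(.0575*np.cos(np.radians(a)),.0575*np.sin(np.radians(a)),.1)))
for y,z in [(.138,.168),(.154,.168),(.009,.122)]: print(y,proj(P,[L2W(-.015,y,z),L2W(.015,y,z)]))
"
```

```text
t 2.32 pos [0.5547 0.0501 0.154 ] f [-0.1 -0.3  0.1] w 0.0871 row [0.18 0.2  0.2 ] [-0.01  0.03 -0.09]
t 2.37 pos [0.5549 0.0501 0.1541] f [-0.3 -0.5  0.3] w 0.0865 row [0.2  0.21 0.21] [-0.01  0.06 -0.09]
30 [[110.56823731 302.50311979]]
90 [[142.70534136 234.43128463]]
150 [[ 88.64195253 156.93052378]]
210 [[  3.25925921 158.71815161]]
270 [[-19.54440317 233.36908897]]
330 [[ 33.31836208 300.38599726]]
0.138 [[263.41127131 253.83343892]
 [264.29740035 315.85469816]]
0.154 [[301.28146585 253.77895708]
 [299.93633283 315.79096615]]
0.009 [[ 44.44174888 221.90418217]
 [ 53.8272353  269.47388156]]
```

View pics/w2.png

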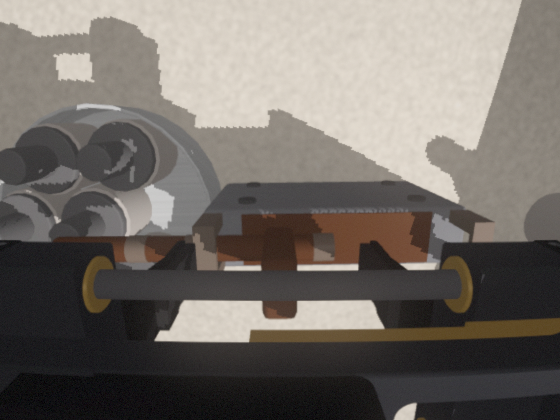

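Tab is at (279, 290), centred between the fingers. Close.

Request:
apply_moves(
  series=[
    [0, 0, 0, 0, 0, 0, 0],
    [0, 0, 0, 0, 0, 0, 0],
    [0, 0, 0, 0, 0, 0, 0],
    [0, 0, 0, 0, 0, 0, 0],
    [0, 0, 0, 0, 0, 0, 0],
  ],
  newtons=35,
)

```text
time: 2.78
position: [0.5546, 0.05, 0.1537]
tool_rot: [-0.104, 0.995, -0.0, 0.0]
ft_force: [-0.3, 0.3, -0.6]
grip_width: 0.0614
```

Request:
apply_moves(
  series=[
    [0, 0, 0, 0, 0, 0, 0],
    [0, 0, 0, 0, 0, 0, 0],
    [0, 0, 0, 0, 0, 0, 0],
    [0, 0, 0, 0, 0, 0, 0],
  ],
  newtons=35,
)

```text
time: 3.12
position: [0.5546, 0.05, 0.1535]
tool_rot: [-0.104, 0.995, -0.0, -0.0]
ft_force: [0.8, -0.1, -0.6]
grip_width: 0.035
```

```bash
cat >> h.py <<'E'
def loc():
    o=robot.get_obs();d=o["position"][:2]-CO;u=np.array([np.cos(TH),np.sin(TH)]);v=np.array([-u[1],u[0]])
    print("t",round(o["time"],2),"local",(d@u).round(4),(d@v).round(4),"z",o["position"][2].round(4),"F along y",(o["ft_force"][:2]@v).round(1),"x",(o["ft_force"][:2]@u).round(1),"z",o["ft_force"][2].round(1),"w",o["grip_width"].round(4))
E
python3 -c "
from h import *
loc()"
```

```text
Traceback (most recent call last):
  File "h.py", line 21, in loc
    print("t",round(o["time"],2),"local",(d@u).round(4),(d@v).round(4),"z",o["position"][2].round(4),"F along y",(o["ft_force"][:2]@v).round(1),"x",(o["ft_force"][:2]@u).round(1),"z",o["ft_force"][2].round(1),"w",o["grip_width"].round(4))
                                                                                                                                                                                                                     ^^^^^^^^^^^^^^^^^^^^^
AttributeError: 'float' object has no attribute 'round'
```

Request:
apply_moves(
  series=[
    [0, 0, 0, 0, 0, 0, 0],
    [0, 0, 0, 0, 0, 0, 0],
    [0, 0, 0, 0, 0, 0, 0],
    [0, 0, 0, 0, 0, 0, 0],
    [0, 0, 0, 0, 0, 0, 0],
  ],
  newtons=35,
)

```text
time: 3.53
position: [0.5545, 0.0504, 0.1535]
tool_rot: [-0.104, 0.995, 0.0, -0.0]
ft_force: [0.3, 0.7, 1.0]
grip_width: 0.0154
```

```bash
sed -i 's/o\["grip_width"\].round(4))$/round(o["grip_width"],4))/' h.py
python3 -c "
from h import *
loc()"
```

```text
t 3.53 local 0.0016 0.1443 z 0.1535 F along y 0.6 x 0.5 z 1.0 w 0.0154
```

Request:
apply_moves(
  series=[
    [0, -0.4, 0, 0, 0, 0, 0],
    [0, -0.8, 0, 0, 0, 0, 0],
    [0, -1.2, 0, 0, 0, 0, 0],
    [0, -1.6, 0, 0, 0, 0, 0],
    [0, -1.9, 0, 0, 0, 0, 0],
  ],
)

```text
time: 3.95
position: [0.5585, 0.0321, 0.1535]
tool_rot: [-0.103, 0.995, 0.001, 0.0]
ft_force: [-0.2, 7.5, -0.7]
grip_width: 0.0161
```

```bash
python3 -c "
from h import *
loc()"
```

```text
t 3.95 local 0.0018 0.1256 z 0.1535 F along y 7.3 x 1.4 z -0.7 w 0.0161
```

Request:
apply_moves(
  series=[
    [0, -0.1, 0, 0, 0, 0, 0],
    [0, -0.2, 0, 0, 0, 0, 0],
    [0, -0.3, 0, 0, 0, 0, 0],
    [0, -0.3, 0, 0, 0, 0, 0],
  ],
)

```text
time: 4.28
position: [0.5586, 0.032, 0.1535]
tool_rot: [-0.103, 0.995, 0.003, -0.0]
ft_force: [0.9, 15.1, 1.2]
grip_width: 0.0159
```

```bash
python3 -c "
from h import *
loc()"
```

```text
t 4.28 local 0.0018 0.1254 z 0.1535 F along y 14.6 x 4.0 z 1.2 w 0.0159
```

Request:
apply_moves(
  series=[
    [0, -0.1, 0, 0, 0, 0, 0],
    [0, -0.2, 0, 0, 0, 0, 0],
    [0, -0.3, 0, 0, 0, 0, 0],
    [0, -0.3, 0, 0, 0, 0, 0],
  ],
)

```text
time: 4.62
position: [0.5586, 0.0318, 0.1535]
tool_rot: [-0.102, 0.995, 0.006, -0.0]
ft_force: [0.6, 23.9, 2.7]
grip_width: 0.0158
```

```bash
python3 -c "
from h import *
loc()"
```

```text
t 4.62 local 0.0018 0.1253 z 0.1535 F along y 23.2 x 5.5 z 2.7 w 0.0158
```

Request:
apply_moves(
  series=[
    [0, 0.8, 0, 0, 0, 0, 0],
    [0, 1.5, 0, 0, 0, 0, 0],
    [0, 2.2, 0, 0, 0, 0, 0],
    [0, 2.8, 0, 0, 0, 0, 0],
    [0, 3.0, 0, 0, 0, 0, 0],
  ],
)

```text
time: 5.03
position: [0.5535, 0.0547, 0.1535]
tool_rot: [-0.104, 0.995, -0.0, 0.0]
ft_force: [0.3, -3.0, -0.9]
grip_width: 0.0158
```

```bash
python3 -c "
from h import *
loc()"
```

```text
t 5.03 local 0.0016 0.1488 z 0.1535 F along y -3.0 x -0.4 z -0.9 w 0.0158
```

Request:
apply_moves(
  series=[
    [0, 0.3, 0, 0, 0, 0, 0],
    [0, 0.6, 0, 0, 0, 0, 0],
    [0, 0.9, 0, 0, 0, 0, 0],
    [0, 0.9, 0, 0, 0, 0, 0],
  ],
)

```text
time: 5.37
position: [0.5515, 0.0637, 0.1535]
tool_rot: [-0.104, 0.995, -0.0, -0.0]
ft_force: [0.3, -3.4, 0.1]
grip_width: 0.016
```

```bash
python3 -c "
from h import *
loc()"
```

```text
t 5.37 local 0.0015 0.158 z 0.1535 F along y -3.4 x -0.4 z 0.1 w 0.016
```

Request:
apply_moves(
  series=[
    [0, 0.3, 0, 0, 0, 0, 0],
    [0, 0.6, 0, 0, 0, 0, 0],
    [0, 0.8, 0, 0, 0, 0, 0],
    [0, 0.8, 0, 0, 0, 0, 0],
  ],
)

```text
time: 5.7
position: [0.5497, 0.0715, 0.1535]
tool_rot: [-0.104, 0.995, -0.0, -0.0]
ft_force: [-0.1, -3.3, -1.2]
grip_width: 0.0157
```

```bash
python3 -c "
from h import *
loc()"
```

```text
t 5.7 local 0.0014 0.1659 z 0.1535 F along y -3.2 x -0.8 z -1.2 w 0.0157
```

Request:
apply_moves(
  series=[
    [0, 0.3, 0, 0, 0, 0, 0],
    [0, 0.6, 0, 0, 0, 0, 0],
    [0, 0.7, 0, 0, 0, 0, 0],
    [0, 0.7, 0, 0, 0, 0, 0],
  ],
)

```text
time: 6.03
position: [0.5488, 0.0757, 0.1535]
tool_rot: [-0.105, 0.995, -0.003, -0.0]
ft_force: [-0.4, -12.8, -2.0]
grip_width: 0.0159
```

```bash
python3 -c "
from h import *
loc()"
```

```text
t 6.03 local 0.0013 0.1703 z 0.1535 F along y -12.4 x -3.0 z -2.0 w 0.0159
```

Request:
apply_moves(
  series=[
    [0, 0.15, 0, 0, 0, 0, 0],
    [0, 0.3, 0, 0, 0, 0, 0],
    [0, 0.3, 0, 0, 0, 0, 0],
  ],
)

```text
time: 6.28
position: [0.5487, 0.0762, 0.1535]
tool_rot: [-0.105, 0.994, -0.005, -0.0]
ft_force: [0.5, -20.8, -2.0]
grip_width: 0.0159
```

```bash
python3 -c "
from h import *
loc()"
```

```text
t 6.28 local 0.0014 0.1707 z 0.1535 F along y -20.4 x -3.8 z -2.0 w 0.0159
```

Request:
apply_moves(
  series=[
    [0, -1.0, 0, 0, 0, 0, 0],
    [0, -2.0, 0, 0, 0, 0, 0],
    [0, -3.0, 0, 0, 0, 0, 0],
    [0, -4.0, 0, 0, 0, 0, 0],
    [0, -4.7, 0, 0, 0, 0, 0],
  ],
)

```text
time: 6.7
position: [0.5574, 0.0375, 0.1535]
tool_rot: [-0.103, 0.995, 0.003, -0.0]
ft_force: [-0.2, 8.3, 0.4]
grip_width: 0.0159
```

Request:
apply_moves(
  series=[
    [0, -0.3, 0, 0, 0, 0, 0],
    [0, -0.5, 0, 0, 0, 0, 0],
    [0, -0.7, 0, 0, 0, 0, 0],
    [0, -0.7, 0, 0, 0, 0, 0],
  ],
)

```text
time: 7.03
position: [0.5586, 0.032, 0.1535]
tool_rot: [-0.103, 0.995, 0.004, -0.0]
ft_force: [-0.0, 9.9, 0.2]
grip_width: 0.0157
```

```bash
python3 -c "
from h import *
loc()"
```

```text
t 7.03 local 0.0018 0.1255 z 0.1535 F along y 9.6 x 2.0 z 0.2 w 0.0157
```

Request:
apply_moves(
  series=[
    [0, -0.2, 0, 0, 0, 0, 0],
    [0, -0.4, 0, 0, 0, 0, 0],
    [0, -0.4, 0, 0, 0, 0, 0],
  ],
)

```text
time: 7.28
position: [0.5585, 0.0318, 0.1535]
tool_rot: [-0.102, 0.995, 0.007, -0.0]
ft_force: [-0.0, 21.4, 0.9]
grip_width: 0.0158
```

Request:
apply_moves(
  series=[
    [0, 1.0, 0, 0, 0, 0, 0],
    [0, 2.0, 0, 0, 0, 0, 0],
    [0, 3.0, 0, 0, 0, 0, 0],
    [0, 4.0, 0, 0, 0, 0, 0],
    [0, 4.3, 0, 0, 0, 0, 0],
  ],
)

```text
time: 7.7
position: [0.5508, 0.0666, 0.1535]
tool_rot: [-0.104, 0.995, -0.001, -0.0]
ft_force: [-0.6, -6.1, -1.7]
grip_width: 0.0158
```

```bash
python3 -c "
from h import *
loc()"
```

```text
t 7.7 local 0.0014 0.1609 z 0.1535 F along y -5.8 x -1.9 z -1.7 w 0.0158
```

Request:
apply_moves(
  series=[
    [0, 0.4, 0, 0, 0, 0, 0],
    [0, 0.8, 0, 0, 0, 0, 0],
    [0, 1.1, 0, 0, 0, 0, 0],
    [0, 1.1, 0, 0, 0, 0, 0],
  ],
)

```text
time: 8.03
position: [0.5488, 0.0755, 0.1535]
tool_rot: [-0.104, 0.995, -0.002, -0.0]
ft_force: [-0.3, -8.8, -1.5]
grip_width: 0.0156
```

```bash
python3 -c "
from h import *
loc()"
```

```text
t 8.03 local 0.0013 0.17 z 0.1535 F along y -8.5 x -2.1 z -1.5 w 0.0156
```

Request:
apply_moves(
  series=[
    [0, 0.2, 0, 0, 0, 0, 0],
    [0, 0.4, 0, 0, 0, 0, 0],
    [0, 0.4, 0, 0, 0, 0, 0],
  ],
)

```text
time: 8.28
position: [0.5487, 0.0761, 0.1535]
tool_rot: [-0.105, 0.994, -0.005, -0.0]
ft_force: [0.3, -19.2, -2.2]
grip_width: 0.0157
```

Request:
apply_moves(
  series=[
    [0, 0, 0, 0, 0, 0, 0],
  ],
)

```text
time: 8.37
position: [0.5487, 0.0761, 0.1535]
tool_rot: [-0.105, 0.994, -0.005, -0.0]
ft_force: [0.6, -19.0, -2.1]
grip_width: 0.0155
```

Request:
apply_moves(
  series=[
    [0, -1.0, 0, 0, 0, 0, 0],
    [0, -2.0, 0, 0, 0, 0, 0],
    [0, -3.0, 0, 0, 0, 0, 0],
    [0, -4.0, 0, 0, 0, 0, 0],
    [0, -4.7, 0, 0, 0, 0, 0],
  ],
)

```text
time: 8.78
position: [0.5574, 0.0371, 0.1535]
tool_rot: [-0.103, 0.995, 0.002, -0.0]
ft_force: [0.9, 8.5, 0.4]
grip_width: 0.016
```

Request:
apply_moves(
  series=[
    [0, -0.3, 0, 0, 0, 0, 0],
    [0, -0.7, 0, 0, 0, 0, 0],
    [0, -0.9, 0, 0, 0, 0, 0],
    [0, -1.1, 0, 0, 0, 0, 0],
    [0, -1.1, 0, 0, 0, 0, 0],
  ],
)

```text
time: 9.2
position: [0.5585, 0.0318, 0.1535]
tool_rot: [-0.102, 0.995, 0.007, -0.0]
ft_force: [0.4, 22.0, 2.0]
grip_width: 0.0159
```

Request:
apply_moves(
  series=[
    [0, 1.0, 0, 0, 0, 0, 0],
    [0, 2.0, 0, 0, 0, 0, 0],
    [0, 3.0, 0, 0, 0, 0, 0],
    [0, 4.0, 0, 0, 0, 0, 0],
    [0, 4.3, 0, 0, 0, 0, 0],
  ],
)

```text
time: 9.62
position: [0.5507, 0.0669, 0.1535]
tool_rot: [-0.104, 0.995, -0.0, -0.0]
ft_force: [0.7, -4.5, -1.5]
grip_width: 0.0156
```

Request:
apply_moves(
  series=[
    [0, 0.4, 0, 0, 0, 0, 0],
    [0, 0.8, 0, 0, 0, 0, 0],
    [0, 1.1, 0, 0, 0, 0, 0],
    [0, 1.4, 0, 0, 0, 0, 0],
    [0, 1.5, 0, 0, 0, 0, 0],
  ],
)

```text
time: 10.03
position: [0.5475, 0.0815, 0.1535]
tool_rot: [-0.104, 0.995, 0.0, -0.001]
ft_force: [-1.8, -4.2, -1.0]
grip_width: 0.0158
```

```bash
python3 -c "
from h import *
loc()"
```

```text
t 10.03 local 0.0012 0.1762 z 0.1535 F along y -3.7 x -2.6 z -1.0 w 0.0158
```

Request:
apply_moves(
  series=[
    [0, 1.0, 0, 0, 0, 0, 0],
    [0, 2.0, 0, 0, 0, 0, 0],
    [0, 3.0, 0, 0, 0, 0, 0],
    [0, 4.0, 0, 0, 0, 0, 0],
    [0, 4.8, 0, 0, 0, 0, 0],
  ],
)

```text
time: 10.45
position: [0.5369, 0.1285, 0.1535]
tool_rot: [-0.104, 0.995, -0.0, -0.001]
ft_force: [-3.1, -5.5, 1.0]
grip_width: 0.0159
```

Request:
apply_moves(
  series=[
    [0, 0.4, 0, 0, 0, 0, 0],
    [0, 0.8, 0, 0, 0, 0, 0],
    [0, 1.0, 0, 0, 0, 0, 0],
    [0, 1.0, 0, 0, 0, 0, 0],
  ],
)

```text
time: 10.78
position: [0.5348, 0.1376, 0.1535]
tool_rot: [-0.104, 0.995, -0.001, -0.001]
ft_force: [-2.2, -5.9, 1.7]
grip_width: 0.0155
```

```bash
python3 -c "
from h import *
loc()"
```

```text
t 10.78 local 0.0005 0.2337 z 0.1535 F along y -5.3 x -3.4 z 1.7 w 0.0155
```

Request:
apply_moves(
  series=[
    [0, 0.2, 0, 0, 0, 0, 0],
    [0, 0.4, 0, 0, 0, 0, 0],
    [0, 0.4, 0, 0, 0, 0, 0],
  ],
)

```text
time: 11.03
position: [0.5348, 0.1378, 0.1534]
tool_rot: [-0.105, 0.994, -0.004, -0.001]
ft_force: [-1.5, -17.3, 0.2]
grip_width: 0.0159
```

```bash
python3 -c "
from h import *
loc()"
```

```text
t 11.03 local 0.0006 0.2339 z 0.1534 F along y -16.7 x -5.0 z 0.2 w 0.0159
```

Bolt ran free on the third pull and is fully drawn (TCP 108 mm from home stop, hard stop felt). Release and lift.

Request:
apply_moves(
  series=[
    [0, -0.3, 0, 0, 0, 0, 0],
    [0, -0.6, 0, 0, 0, 0, 0],
    [0, -0.6, 0, 0, 0, 0, 0.6],
    [0, -0.6, 0, 0, 0, 0, 0.6],
    [0, -0.6, 0, 0, 0, 0, 0.6],
  ],
)

```text
time: 11.45
position: [0.5376, 0.1366, 0.1539]
tool_rot: [-0.103, 0.995, 0.0, 0.001]
ft_force: [0.0, -0.1, -0.2]
grip_width: 0.0285
```

Request:
apply_moves(
  series=[
    [0, 0, 0, 0, 0, 0, 0.6],
    [0, 0, 0, 0, 0, 0, 0.6],
    [0, 0, -3, 0, 0, 0, 0.6],
    [0, 0, -7, 0, 0, 0, 0.6],
    [0, 0, -10, 0, 0, 0, 0.6],
  ],
)

```text
time: 11.87
position: [0.5369, 0.1364, 0.2553]
tool_rot: [-0.104, 0.995, 0.0, 0.001]
ft_force: [1.6, -0.5, 0.8]
grip_width: 0.0513
```

```bash
python3 -c "
from h import *
loc(); print(robot.get_obs()['q'].round(3))
go([.446,-.312,.26],12.8)"
```

```text
t 11.87 local 0.0023 0.2321 z 0.2553 F along y -0.8 x 1.4 z 0.8 w 0.0513
[ 0.047  0.415  1.597  0.     1.128 -1.732]
t 11.87 pos [0.5369 0.1364 0.2553] f [ 1.6 -0.5  0.8] w 0.0513 row [ 18.14 -42.    -0.49] [5.000e-02 4.000e-02 8.911e+01]
```

Request:
apply_moves(
  series=[
    [18.1, -42, 0, 0, 0, 89, 0.6],
    [18.1, -42, 0, 0, 0, 89, 0.6],
    [18.1, -42, 0, 0, 0, 89, 0.6],
    [18.1, -42, 0, 0, 0, 89, 0.6],
    [18.1, -42, 0, 0, 0, 89, 0.6],
  ],
)

```text
time: 12.28
position: [0.4949, -0.0695, 0.2539]
tool_rot: [0.21, 0.978, -0.0, 0.001]
ft_force: [1.2, 0.3, -0.5]
grip_width: 0.0523
```

```bash
python3 -c "
from h import *
loc()
go([.446,-.312,.25],12.8)"
```

```text
t 12.28 local -0.0816 0.0394 z 0.2539 F along y 0.1 x 1.3 z -0.5 w 0.0523
t 12.28 pos [ 0.4949 -0.0695  0.2539] f [ 1.2  0.3 -0.5] w 0.0523 row [ -5.49 -24.12   0.39] [5.000e-02 7.000e-02 5.299e+01]
```

Request:
apply_moves(
  series=[
    [-5.5, -24.1, 0, 0, 0, 53, 0.6],
    [-5.5, -24.1, 0, 0, 0, 53, 0.6],
    [-5.5, -24.1, 0, 0, 0, 53, 0.6],
    [-5.5, -24.1, 0, 0, 0, 53, 0.6],
    [-5.5, -24.1, 0, 0, 0, 53, 0.6],
  ],
)

```text
time: 12.7
position: [0.4548, -0.2745, 0.2538]
tool_rot: [0.501, 0.866, 0.0, 0.0]
ft_force: [0.8, -0.7, 0.4]
grip_width: 0.0524
```

```bash
python3 -c "
from h import *
go([.446,-.312,.25],12.8)"
```

```text
t 12.7 pos [ 0.4548 -0.2745  0.2538] f [ 0.8 -0.7  0.4] w 0.0524 row [-2.81 -2.63  0.38] [ 0.04  0.04 17.12]
```

Request:
apply_moves(
  series=[
    [-2.6, -2.6, 2, 0, 0, 17, 0.6],
    [-2.6, -2.6, 4, 0, 0, 17, 0.6],
    [-2.6, -2.6, 4, 0, 0, 17, 0.6],
    [-2.6, -2.6, 4, 0, 0, 17, 0.6],
    [-2.6, -2.6, 4, 0, 0, 17, 0.6],
  ],
)

```text
time: 13.12
position: [0.4461, -0.3083, 0.2135]
tool_rot: [0.62, 0.785, 0.0, 0.0]
ft_force: [0.3, 0.3, -0.4]
grip_width: 0.052
```

```bash
python3 -c "
from h import *
go([.446,-.312,.21],12.8)
P=robot.camera_params('wrist');im=robot.camera('wrist');cv2.imwrite('pics/w3.png',im[:,:,::-1])
print(proj(P,[[.446,-.312,.094],[.446,-.312,.06]]))
im=robot.camera('top');cv2.imwrite('pics/t2.png',cv2.resize(im[170:310,180:420,::-1],None,fx=3.3,fy=3.3,interpolation=cv2.INTER_CUBIC))
"
```

```text
t 13.12 pos [ 0.4461 -0.3083  0.2135] f [ 0.3  0.3 -0.4] w 0.052 row [-0.35 -0.1   0.35] [0.01 0.01 0.56]
[[275.24594355 215.12651533]
 [275.38269905 205.28250465]]
```

View pics/w3.png

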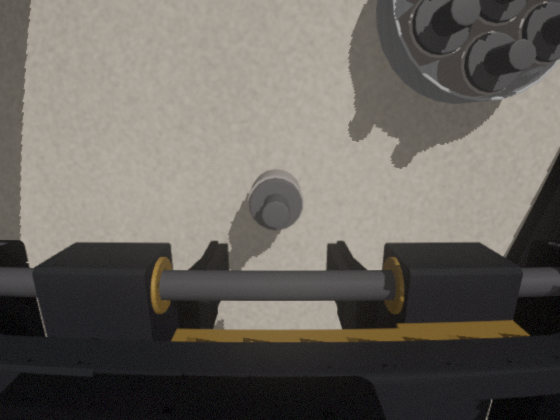

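View pics/t2.png

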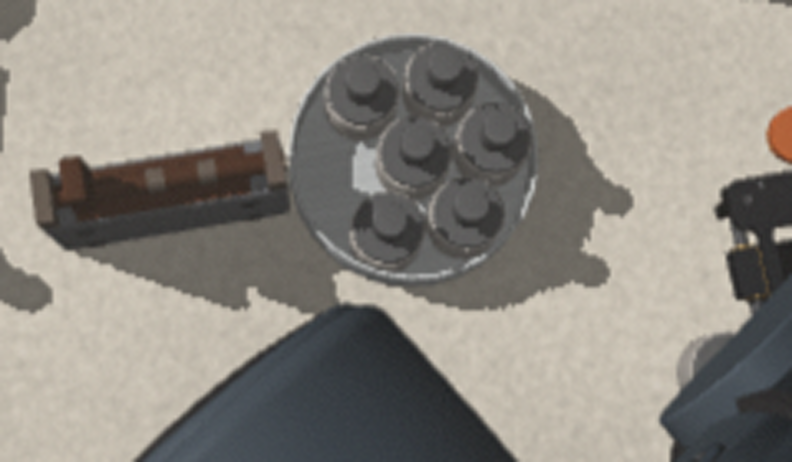

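Wrist: stem top at (276,213) vs predicted (275,215) – vessel estimate good. Top: bolt drawn clear, all six standing. Descend on the stem.

Request:
apply_moves(
  series=[
    [0, 0, 3, 0, 0, 0, 0.6],
    [0, 0, 6, 0, 0, 0, 0.6],
    [0, 0, 9, 0, 0, 0, 0.6],
    [0, 0, 9, 0, 0, 0, 0.6],
  ],
)

```text
time: 13.55
position: [0.4441, -0.3053, 0.1197]
tool_rot: [0.62, 0.785, 0.001, -0.004]
ft_force: [-0.9, 0.8, -0.6]
grip_width: 0.0521
```

```bash
python3 -c "
from h import *
go([.446,-.312,.083],12.8)
P=robot.camera_params('wrist');im=robot.camera('wrist');cv2.imwrite('pics/w4.png',im[:,:,::-1])
print(proj(P,[[.446,-.312,.094],[.446,-.312,.06]]))"
```

```text
t 13.55 pos [ 0.4441 -0.3053  0.1197] f [-0.9  0.8 -0.6] w 0.0521 row [-0.72  0.05  3.67] [-0.26 -0.44  0.6 ]
[[277.15094683 266.62980717]
 [277.29818048 245.29202611]]
```

View pics/w4.png

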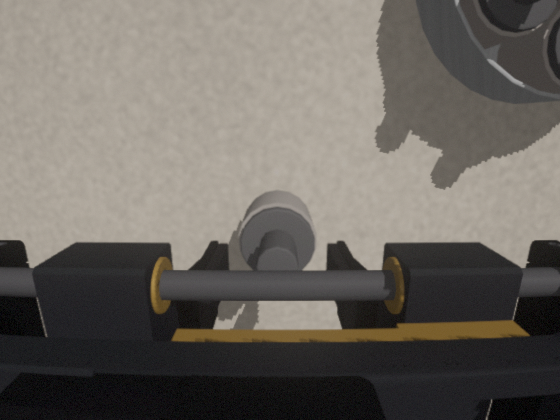

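Request:
apply_moves(
  series=[
    [-0.5, 0, 1, 0, 0, 0, 0.6],
    [-0.5, 0, 2, 0, 0, 0, 0.6],
    [-0.5, 0, 3, 0, 0, 0, 0.6],
    [-0.5, 0, 3.5, 0, 0, 0, 0.6],
    [-0.5, 0, 3.5, 0, 0, 0, 0.6],
  ],
)

```text
time: 14.02
position: [0.4467, -0.3126, 0.0878]
tool_rot: [0.621, 0.784, 0.0, -0.001]
ft_force: [-0.7, 0.8, 0.1]
grip_width: 0.052
```

```bash
python3 -c "
from h import *
go([.446,-.312,.083],12.8)"
```

```text
t 14.02 pos [ 0.4467 -0.3126  0.0878] f [-0.7  0.8  0.1] w 0.052 row [ 0.07 -0.05  0.48] [-0.05 -0.08  0.49]
```

Request:
apply_moves(
  series=[
    [0.2, 0, 0.4, 0, 0, 0, 0.6],
    [0.2, 0, 0.4, 0, 0, 0, 0.6],
    [0.2, 0, 0.4, 0, 0, 0, 0],
    [0.2, 0, 0.4, 0, 0, 0, 0],
    [0.2, 0, 0.4, 0, 0, 0, 0],
  ],
  newtons=25,
)

```text
time: 14.43
position: [0.4468, -0.3113, 0.0849]
tool_rot: [0.621, 0.784, -0.0, 0.0]
ft_force: [-0.2, -0.4, 0.4]
grip_width: 0.0393
```

Request:
apply_moves(
  series=[
    [0, 0, 0, 0, 0, 0, 0],
    [0, 0, 0, 0, 0, 0, 0],
    [0, 0, 0, 0, 0, 0, 0],
    [0, 0, 0, 0, 0, 0, 0],
    [0, 0, 0, 0, 0, 0, 0],
  ],
)

```text
time: 14.85
position: [0.4466, -0.3111, 0.0846]
tool_rot: [0.621, 0.784, -0.0, 0.0]
ft_force: [0.7, 0.2, 0.6]
grip_width: 0.0233
```

```bash
python3 -c "
from h import *
go([.446,-.312,.083],12.8)"
```

```text
t 14.85 pos [ 0.4466 -0.3111  0.0846] f [0.7 0.2 0.6] w 0.0233 row [-0.07 -0.08  0.16] [-0.    0.    0.49]
```

Request:
apply_moves(
  series=[
    [0, 0, -1, 0, 0, 0, 0],
    [0, 0, -4, 0, 0, 0, 0],
    [0, 0, -8, 0, 0, 0, 0],
    [0, 0, -12, 0, 0, 0, 0],
    [0, 0, -16.5, 0, 0, 0, 0],
  ],
)

```text
time: 15.27
position: [0.446, -0.3102, 0.2478]
tool_rot: [0.621, 0.784, 0.0, -0.001]
ft_force: [0.8, -0.9, -2.7]
grip_width: 0.0234
```

```bash
sed -i 's/radians(12.0)/radians(12.8)/' h.py; python3 -c "
from h import *
go(L2W(0,-.04,.25),102.8-90)"
```

```text
t 15.27 pos [ 0.446  -0.3102  0.2478] f [ 0.8 -0.9 -2.7] w 0.0234 row [14.18 18.33 -0.21] [-0.05 -0.11  0.49]
```

Request:
apply_moves(
  series=[
    [2, 3, 0, 0, 0, 0.5, 0],
    [4.5, 6, 0, 0, 0, 0.5, 0],
    [7, 9, 0, 0, 0, 0.5, 0],
    [9.5, 12, 0, 0, 0, 0.5, 0],
    [12, 15.5, 0, 0, 0, 0.5, 0],
  ],
)

```text
time: 15.68
position: [0.5687, -0.1578, 0.2468]
tool_rot: [0.624, 0.781, -0.0, -0.001]
ft_force: [1.0, -0.8, -1.1]
grip_width: 0.0231
```

Request:
apply_moves(
  series=[
    [1.5, 2, 0, 0, 0, 0, 0],
    [2.2, 2.8, 0, 0, 0, 0, 0],
    [2.2, 2.8, 0, 0, 0, 0, 0],
    [2.2, 2.8, 0, 0, 0, 0, 0],
    [2.2, 2.8, 0, 0, 0, 0, 0],
  ],
)

```text
time: 16.1
position: [0.5903, -0.133, 0.2461]
tool_rot: [0.624, 0.781, -0.001, -0.0]
ft_force: [0.6, 0.5, -2.0]
grip_width: 0.0229
```

```bash
python3 -c "
from h import *
go(L2W(0,-.04,.25),102.8-90)
P=robot.camera_params('wrist');im=robot.camera('wrist').copy();cv2.imwrite('pics/w5raw.png',im[:,:,::-1])
import pickle;pickle.dump(P,open('w5.pkl','wb'))
go(L2W(0,-.04,.25),102.8-90)
im=im[:,:,::-1].copy();c=np.linspace(0,2*np.pi,60)
def circ(x,y,r,z,col):cv2.polylines(im,[np.array(proj(P,[L2W(x+r*np.cos(a),y+r*np.sin(a),z) for a in c])*16).astype(np.int32)],True,col,1,cv2.LINE_AA,4)
for a in(30,150,210,270,330):circ(.0575*np.cos(np.radians(a)),.0575*np.sin(np.radians(a)),.012,.1,(0,0,255))
circ(0,0,.012,.1,(0,0,255));circ(0,0,.09,.05,(0,255,0));circ(0,0.0575,.027,.006,(255,0,0))
cv2.imwrite('pics/w5.png',cv2.resize(im[:330],None,fx=1.42,fy=1.42))"
```

```text
t 16.1 pos [ 0.5903 -0.133   0.2461] f [ 0.6  0.5 -2. ] w 0.0229 row [ 0.25  0.2  -0.39] [-0.09  0.   -0.06]
t 16.15 pos [ 0.5903 -0.1333  0.2462] f [-0.1 -0.3 -2. ] w 0.0228 row [ 0.28  0.21 -0.38] [-0.07 -0.   -0.11]
```

View pics/w5.png

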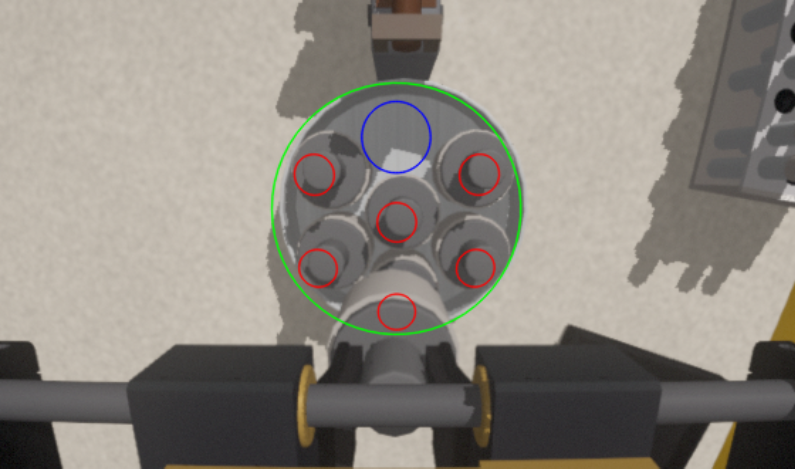

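Five stems and the rim sit ~4 px (≈2.8 mm) right and ~1 mm up of my overlay. I'll quantify it numerically, including the saddle at (406,27).

Run:
```python
from h import *
import h,pickle
from scipy.optimize import least_squares
P=pickle.load(open('w5.pkl','rb'))
im=cv2.imread('pics/w5raw.png',0)
big=cv2.resize(im,None,fx=4,fy=4,interpolation=cv2.INTER_CUBIC)
angs=[30,150,210,330,None];eye=[(484,173),(320,172),(322,268),(479,266),(401,219)]
loc3=[(0,0,.1) if a is None else (.0575*np.cos(np.radians(a)),.0575*np.sin(np.radians(a)),.1) for a in angs]
obs=[]
for l,e in zip(loc3,eye):
    u,v=[int(k/1.42*4) for k in e]
    c=cv2.HoughCircles(big[v-90:v+90,u-90:u+90],cv2.HOUGH_GRADIENT_ALT,1.5,20,param1=120,param2=.3,minRadius=42,maxRadius=66)
    q=None
    if c is not None:
        cc=c.reshape(-1,3)[:,:2]+[u-90,v-90];q=cc[np.argmin(np.linalg.norm(cc-[u,v],axis=1))]/4
    print(l,"pred",proj(P,L2W(*l))[0].round(1),"eye",(e[0]/1.42,e[1]/1.42),"hough",q)
def fit(px,free):
    def f(p):
        h.CO=np.array(p[:2]);h.TH=p[2];return (proj(P,[h.L2W(*l) for l in loc3])-px).ravel()
    r=least_squares(f,[.5829,-.0911,np.radians(12.8)]);print(r.x[:2],np.degrees(r.x[2]),r.fun.round(1));f(r.x)
print("saddle pred (1.42)",proj(P,L2W(0,.1,.128))*1.42,proj(P,L2W(0,.093,.1))*1.42)
fit(np.array(eye)/1.42,1);print("gap",h.L2W(0,.0575,.1),"saddle",proj(P,h.L2W(0,.1,.128))*1.42)
```

```text
(np.float64(0.049796460717605226), np.float64(0.028749999999999998), 0.1) pred [337.1 122.7] eye (340.84507042253523, 121.83098591549296) hough [343.375 119.125]
(np.float64(-0.049796460717605226), np.float64(0.028749999999999998), 0.1) pred [220.9 122.7] eye (225.35211267605635, 121.12676056338029) hough None
(np.float64(-0.04979646071760522), np.float64(-0.028750000000000008), 0.1) pred [223.5 188.6] eye (226.7605633802817, 188.73239436619718) hough [229.    185.875]
(np.float64(0.04979646071760521), np.float64(-0.028750000000000026), 0.1) pred [334.4 188.6] eye (337.32394366197184, 187.32394366197184) hough None
(0, 0, 0.1) pred [279.  156.3] eye (282.3943661971831, 154.22535211267606) hough None
saddle pred (1.42) [[396.54370786  32.46140507]] [[396.23155198  59.87696997]]
[ 0.5857391  -0.08945345] 12.714742673060067 [-0.  -0.2 -0.8  0.3  0.1 -1.3  0.6  0.2  0.2  0.9]
gap [ 0.57308351 -0.03336347  0.1       ] saddle [[402.93356502  30.44387057]]
```

```bash
sed -i 's/radians(12.8)/radians(12.7)/;s/\[.5829,-.0911\]/[.5857,-.0895]/' h.py; python3 -c "
from h import *
loc();go([.5733,-.0344,.22],12.7)"
```

```text
t 16.15 local -0.0051 -0.0438 z 0.2462 F along y -0.3 x -0.2 z -2.0 w 0.0228
t 16.15 pos [ 0.5903 -0.1333  0.2462] f [-0.1 -0.3 -2. ] w 0.0228 row [10.02  0.52  2.61] [-0.07 -0.   -0.01]
```

Request:
apply_moves(
  series=[
    [2, 0.1, 0, 0, 0, 0, 0],
    [5, 0.3, 0, 0, 0, 0, 0],
    [8, 0.5, 0.5, 0, 0, 0, 0],
    [10, 0.5, 1.5, 0, 0, 0, 0],
    [10, 0.5, 2.5, 0, 0, 0, 0],
  ],
)

```text
time: 16.57
position: [0.572, -0.031, 0.2213]
tool_rot: [0.624, 0.782, 0.0, -0.001]
ft_force: [-0.9, -0.6, -2.0]
grip_width: 0.0235
```

Request:
apply_moves(
  series=[
    [0, 0, 0, 0, 0, 0, 0],
    [0, 0, 0, 0, 0, 0, 0],
    [0, 0, 0, 0, 0, 0, 0],
  ],
)

```text
time: 16.82
position: [0.5748, -0.0352, 0.2217]
tool_rot: [0.625, 0.781, 0.0, 0.001]
ft_force: [0.7, -0.7, -1.7]
grip_width: 0.0236
```

```bash
python3 -c "
from h import *
loc();go([.5733,-.0344,.18],12.7)"
```

```text
t 16.82 local 0.0013 0.0554 z 0.2217 F along y -0.9 x 0.5 z -1.7 w 0.0236
t 16.82 pos [ 0.5748 -0.0352  0.2217] f [ 0.7 -0.7 -1.7] w 0.0236 row [ 0.11 -0.13  4.17] [ 0.05  0.06 -0.03]
```

Request:
apply_moves(
  series=[
    [0.1, -0.1, 1.5, 0, 0, 0, 0],
    [0.1, -0.1, 3, 0, 0, 0, 0],
    [0.1, -0.1, 4.5, 0, 0, 0, 0],
    [0.1, -0.1, 6, 0, 0, 0, 0],
    [0.1, -0.1, 6.5, 0, 0, 0, 0],
  ],
)

```text
time: 17.23
position: [0.5725, -0.0339, 0.1548]
tool_rot: [0.625, 0.781, -0.001, -0.001]
ft_force: [0.1, 0.6, -2.0]
grip_width: 0.0233
```

Request:
apply_moves(
  series=[
    [0, 0, 0, 0, 0, 0, 0],
    [0, 0, 0, 0, 0, 0, 0],
    [0, 0, 0, 0, 0, 0, 0],
  ],
)

```text
time: 17.48
position: [0.574, -0.0333, 0.1573]
tool_rot: [0.624, 0.781, 0.0, 0.001]
ft_force: [0.4, -0.5, -1.8]
grip_width: 0.0232
```

```bash
python3 -c "
from h import *
loc();go([.5733,-.0344,.1],12.7)
P=robot.camera_params('wrist');im=robot.camera('wrist')[:,:,::-1].copy()
c=np.linspace(0,2*np.pi,60)
def circ(x,y,r,z,col):cv2.polylines(im,[np.array(proj(P,[L2W(x+r*np.cos(a),y+r*np.sin(a),z) for a in c])*16).astype(np.int32)],True,col,1,cv2.LINE_AA,4)
for a in(30,150):circ(.0575*np.cos(np.radians(a)),.0575*np.sin(np.radians(a)),.012,.1,(0,0,255))
circ(0,0,.09,.05,(0,255,0));circ(0,0.0575,.012,.1635,(255,0,0));circ(0,0.0575,.027,.1295,(255,0,0))
cv2.imwrite('pics/w6.png',cv2.resize(im,None,fx=1.42,fy=1.42))"
```

```text
t 17.48 local 0.0009 0.0574 z 0.1573 F along y -0.6 x 0.3 z -1.8 w 0.0232
t 17.48 pos [ 0.574  -0.0333  0.1573] f [ 0.4 -0.5 -1.8] w 0.0232 row [-0.09 -0.1   5.73] [0.12 0.07 0.05]
```

View pics/w6.png

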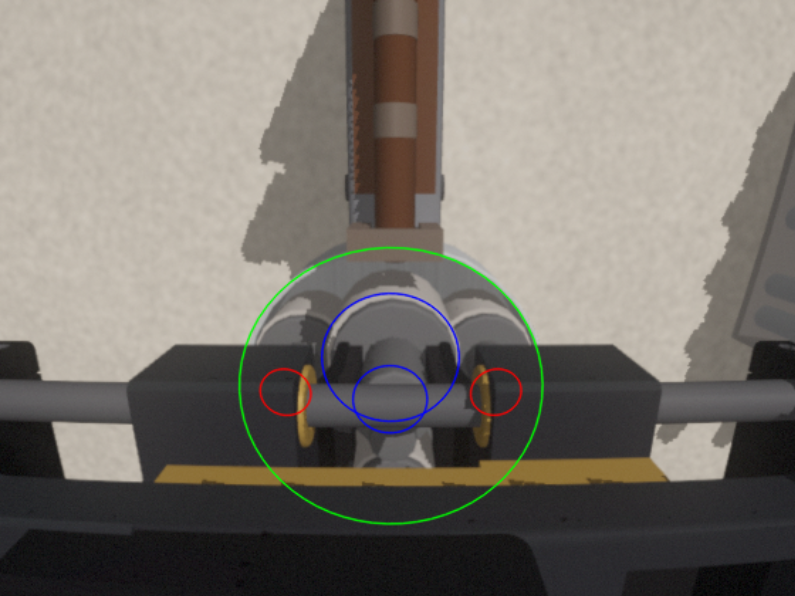

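Bolt axis at px 396, held vessel at 393 – aligned within ~1 mm. Lower.

Request:
apply_moves(
  series=[
    [-0.1, 0, 0.5, 0, 0, 0, 0],
    [-0.1, 0, 1.0, 0, 0, 0, 0],
    [-0.1, 0, 1.5, 0, 0, 0, 0],
    [-0.1, 0, 1.8, 0, 0, 0, 0],
    [-0.1, 0, 2.1, 0, 0, 0, 0],
  ],
)

```text
time: 17.95
position: [0.5729, -0.0335, 0.1346]
tool_rot: [0.624, 0.781, -0.0, -0.0]
ft_force: [0.0, -1.1, -1.4]
grip_width: 0.0235
```

Request:
apply_moves(
  series=[
    [0, 0, 0.4, 0, 0, 0, 0],
    [0, 0, 0.8, 0, 0, 0, 0],
    [0, 0, 1.2, 0, 0, 0, 0],
    [0, 0, 1.6, 0, 0, 0, 0],
    [0, 0, 2.0, 0, 0, 0, 0],
  ],
)

```text
time: 18.37
position: [0.5732, -0.0336, 0.1148]
tool_rot: [0.624, 0.781, -0.0, -0.0]
ft_force: [-0.2, -0.4, -1.1]
grip_width: 0.0231
```

```bash
python3 -c "
from h import *
loc();go([.5733,-.0344,.0915],12.7)"
```

```text
t 18.37 local 0.0001 0.0573 z 0.1148 F along y -0.4 x -0.3 z -1.1 w 0.0231
t 18.37 pos [ 0.5732 -0.0336  0.1148] f [-0.2 -0.4 -1.1] w 0.0231 row [-0.08 -0.01  2.33] [-0.   -0.    0.09]
```

Request:
apply_moves(
  series=[
    [0, 0, 0.5, 0, 0, 0, 0],
    [0, 0, 1.0, 0, 0, 0, 0],
    [0, 0, 1.5, 0, 0, 0, 0],
    [0, 0, 1.9, 0, 0, 0, 0],
    [0, 0, 2.0, 0, 0, 0, 0],
  ],
)

```text
time: 18.78
position: [0.5727, -0.0335, 0.0943]
tool_rot: [0.624, 0.781, -0.0, -0.001]
ft_force: [-0.3, 0.5, -1.5]
grip_width: 0.0235
```

Request:
apply_moves(
  series=[
    [0, 0, 0.1, 0, 0, 0, 0],
    [0, 0, 0.2, 0, 0, 0, 0],
    [0, 0, 0.3, 0, 0, 0, 0],
    [0, 0, 0.3, 0, 0, 0, 0],
  ],
)

```text
time: 19.12
position: [0.5733, -0.0336, 0.0922]
tool_rot: [0.624, 0.781, 0.0, 0.0]
ft_force: [-0.1, 0.1, -1.2]
grip_width: 0.0233
```

```bash
python3 -c "
from h import *
loc()"
```

```text
t 19.12 local 0.0002 0.0573 z 0.0922 F along y 0.1 x -0.0 z -1.2 w 0.0233
```

Request:
apply_moves(
  series=[
    [0, 0, 0.1, 0, 0, 0, 0],
    [0, 0, 0.15, 0, 0, 0, 0],
    [0, 0, 0.2, 0, 0, 0, 0],
    [0, 0, 0.2, 0, 0, 0, 0],
  ],
)

```text
time: 19.45
position: [0.5733, -0.0337, 0.0906]
tool_rot: [0.624, 0.781, 0.0, 0.0]
ft_force: [-1.2, -1.1, 0.8]
grip_width: 0.0233
```

```bash
python3 -c "
from h import *
loc()"
```

```text
t 19.45 local 0.0002 0.0572 z 0.0906 F along y -0.8 x -1.5 z 0.8 w 0.0233
```

Foot on floor as predicted (z=0.0906, weight gone). Release with a small opening and lift straight up.

Request:
apply_moves(
  series=[
    [0, 0, 0, 0, 0, 0, 0.42],
    [0, 0, 0, 0, 0, 0, 0.42],
    [0, 0, 0, 0, 0, 0, 0.42],
    [0, 0, 0, 0, 0, 0, 0.42],
    [0, 0, 0, 0, 0, 0, 0.42],
  ],
)

```text
time: 19.87
position: [0.5733, -0.0336, 0.0902]
tool_rot: [0.624, 0.781, 0.0, 0.0]
ft_force: [0.7, 0.7, -0.3]
grip_width: 0.0359
```

Request:
apply_moves(
  series=[
    [0, 0, -1, 0, 0, 0, 0.42],
    [0, 0, -2.5, 0, 0, 0, 0.42],
    [0, 0, -5, 0, 0, 0, 0.42],
    [0, 0, -9, 0, 0, 0, 0.42],
    [0, 0, -13, 0, 0, 0, 0.42],
  ],
)

```text
time: 20.28
position: [0.5722, -0.0333, 0.2212]
tool_rot: [0.624, 0.781, -0.001, -0.001]
ft_force: [1.7, -0.5, 0.3]
grip_width: 0.0365
```

```bash
python3 -c "
from h import *
loc();go(L2W(0.001,.2325,.22),102.7)"
```

```text
t 20.28 local -0.0008 0.0577 z 0.2212 F along y -0.8 x 1.6 z 0.3 w 0.0365
t 20.28 pos [ 0.5722 -0.0333  0.2212] f [ 1.7 -0.5  0.3] w 0.0365 row [17.47  0.21  0.15] [-5.000e-02 -1.800e-01 -8.991e+01]
```

Request:
apply_moves(
  series=[
    [4, 0, -1, 0, 0, -90, 0.7],
    [8, 0, -1, 0, 0, -90, 0.7],
    [12, 0, -1, 0, 0, -90, 0.7],
    [16, 0, -1, 0, 0, -90, 0.7],
    [17.4, 0.2, -1, 0, 0, -90, 0.7],
  ],
)

```text
time: 20.7
position: [0.5341, 0.1409, 0.2312]
tool_rot: [0.349, 0.937, 0.001, -0.001]
ft_force: [0.4, 0.3, -0.4]
grip_width: 0.0584
```

Request:
apply_moves(
  series=[
    [0, 0, 0, 0, 0, -54, 0.7],
    [0, 0, 0, 0, 0, -54, 0.7],
    [0, 0, 0, 0, 0, -54, 0.7],
    [0, 0, 0, 0, 0, -54, 0.7],
    [0, 0, 0, 0, 0, -54, 0.7],
  ],
)

```text
time: 21.12
position: [0.5365, 0.1368, 0.231]
tool_rot: [0.045, 0.999, 0.0, 0.0]
ft_force: [0.4, 0.3, 0.4]
grip_width: 0.0609
```

```bash
python3 -c "
from h import *
loc();go([.536,.1375,.1535],102.7)"
```

```text
t 21.12 local 0.0018 0.2316 z 0.231 F along y 0.2 x 0.4 z 0.4 w 0.0609
t 21.12 pos [0.5365 0.1368 0.231 ] f [0.4 0.3 0.4] w 0.0609 row [0.06 0.07 7.75] [ -0.     0.04 -17.91]
```

Request:
apply_moves(
  series=[
    [0.1, 0.1, 0, 0, 0, -17.9, 0.7],
    [0.1, 0.1, 0, 0, 0, -17.9, 0.7],
    [0.1, 0.1, 2, 0, 0, -17.9, 0.7],
    [0.1, 0.1, 4.5, 0, 0, -17.9, 0.7],
    [0.1, 0.1, 4.5, 0, 0, -17.9, 0.7],
  ],
)

```text
time: 21.53
position: [0.5329, 0.1374, 0.1824]
tool_rot: [-0.107, 0.994, 0.0, -0.004]
ft_force: [-0.7, -0.1, 0.2]
grip_width: 0.061
```

```bash
python3 -c "
from h import *
go([.536,.1375,.1535],102.7)
P=robot.camera_params('wrist');im=robot.camera('wrist')[:,:,::-1]
cv2.imwrite('pics/w7.png',im)
print(proj(P,[L2W(0,.2255,.168),L2W(0,.2415,.168)]))"
```

```text
t 21.53 pos [0.5329 0.1374 0.1824] f [-0.7 -0.1  0.2] w 0.061 row [-0.32 -0.06  2.89] [ 0.07 -0.42 -0.4 ]
[[263.14193439 265.9364979 ]
 [293.82930209 265.72709659]]
```

View pics/w7.png

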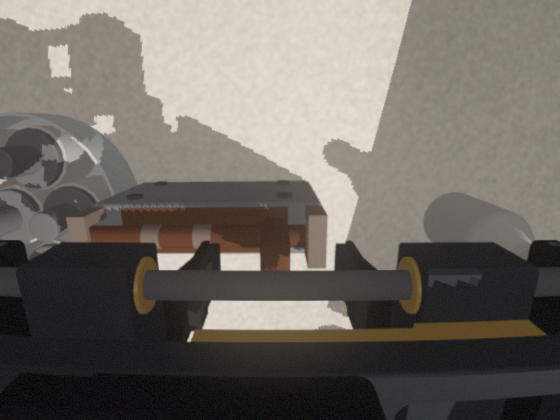

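Request:
apply_moves(
  series=[
    [-0.2, 0, 1.5, 0, 0, 0, 0.7],
    [-0.2, 0, 2.8, 0, 0, 0, 0.7],
    [-0.2, 0, 2.8, 0, 0, 0, 0.7],
    [-0.2, 0, 2.8, 0, 0, 0, 0],
    [-0.2, 0, 2.8, 0, 0, 0, 0],
  ],
  newtons=35,
)

```text
time: 22.0
position: [0.5385, 0.1381, 0.1586]
tool_rot: [-0.107, 0.994, -0.0, 0.001]
ft_force: [0.9, 0.1, -0.3]
grip_width: 0.054
```

Request:
apply_moves(
  series=[
    [0, 0, 0, 0, 0, 0, 0],
    [0, 0, 0, 0, 0, 0, 0],
    [0, 0, 0, 0, 0, 0, 0],
    [0, 0, 0, 0, 0, 0, 0],
    [0, 0, 0, 0, 0, 0, 0],
  ],
)

```text
time: 22.42
position: [0.5378, 0.1381, 0.1575]
tool_rot: [-0.107, 0.994, -0.0, 0.0]
ft_force: [-0.1, 0.3, 0.2]
grip_width: 0.0219
```

Request:
apply_moves(
  series=[
    [0, 0, 0, 0, 0, 0, 0],
    [0, 0, 0, 0, 0, 0, 0],
    [0, 0, 0, 0, 0, 0, 0],
    [0, 0, 0, 0, 0, 0, 0],
  ],
)

```text
time: 22.75
position: [0.5378, 0.1378, 0.1573]
tool_rot: [-0.107, 0.994, -0.0, 0.0]
ft_force: [-1.0, -2.2, 1.2]
grip_width: 0.0153
```

```bash
python3 -c "
from h import *
loc();go([.5586,.0320,.1535],102.7)"
```

```text
t 22.75 local 0.0032 0.2323 z 0.1573 F along y -1.9 x -1.4 z 1.2 w 0.0153
t 22.75 pos [0.5378 0.1378 0.1573] f [-1.  -2.2  1.2] w 0.0153 row [  0.23 -10.78   0.39] [-0.03  0.   -0.36]
```

Request:
apply_moves(
  series=[
    [0, -1, 0, 0, 0, 0, 0],
    [0, -2, 0, 0, 0, 0, 0],
    [0, -3, 0, 0, 0, 0, 0],
    [0, -4, 0, 0, 0, 0, 0],
    [0, -5, 0, 0, 0, 0, 0],
  ],
)

```text
time: 23.17
position: [0.5485, 0.0902, 0.1573]
tool_rot: [-0.107, 0.994, 0.001, 0.0]
ft_force: [0.0, 5.3, 2.1]
grip_width: 0.0161
```

Request:
apply_moves(
  series=[
    [0, -1, 0, 0, 0, 0, 0],
    [0, -2, 0, 0, 0, 0, 0],
    [0, -3, 0, 0, 0, 0, 0],
    [0, -4, 0, 0, 0, 0, 0],
    [0, -5, 0, 0, 0, 0, 0],
  ],
)

```text
time: 23.58
position: [0.5595, 0.0414, 0.1573]
tool_rot: [-0.107, 0.994, 0.001, 0.001]
ft_force: [1.7, 4.7, 1.3]
grip_width: 0.0158
```

```bash
python3 -c "
from h import *
loc();go([.5586,.0320,.1535],102.7)"
```

```text
t 23.58 local 0.0032 0.1334 z 0.1573 F along y 4.2 x 2.7 z 1.3 w 0.0158
t 23.58 pos [0.5595 0.0414 0.1573] f [1.7 4.7 1.3] w 0.0158 row [ 0.29 -0.9   0.38] [ 0.15  0.1  -0.42]
```

Request:
apply_moves(
  series=[
    [0, -0.4, 0, 0, 0, 0, 0],
    [0, -0.8, 0, 0, 0, 0, 0],
    [0, -1.0, 0, 0, 0, 0, 0],
    [0, -1.2, 0, 0, 0, 0, 0],
    [0, -1.2, 0, 0, 0, 0, 0],
  ],
)

```text
time: 24.0
position: [0.5614, 0.0326, 0.1573]
tool_rot: [-0.106, 0.994, 0.004, 0.001]
ft_force: [1.4, 14.0, 1.8]
grip_width: 0.0161
```

```bash
python3 -c "
from h import *
loc();go([.5586,.0320,.1535],102.7)"
```

```text
t 24.0 local 0.0032 0.1245 z 0.1573 F along y 13.4 x 4.4 z 1.8 w 0.0161
t 24.0 pos [0.5614 0.0326 0.1573] f [ 1.4 14.   1.8] w 0.0161 row [ 0.29 -0.    0.38] [ 0.42  0.11 -0.51]
```

Request:
apply_moves(
  series=[
    [0, -0.2, 0, 0, 0, 0, 0],
    [0, -0.2, 0, 0, 0, 0, 0],
    [0, 0.1, 0, 0, 0, 0, 0],
    [0, 0.1, 0, 0, 0, 0, 0.6],
    [0, 0.1, 0, 0, 0, 0, 0.6],
  ],
)

```text
time: 24.42
position: [0.5611, 0.0301, 0.1571]
tool_rot: [-0.108, 0.994, -0.0, -0.0]
ft_force: [-0.4, -0.8, -0.2]
grip_width: 0.0229
```

Request:
apply_moves(
  series=[
    [0, 0, 0, 0, 0, 0, 0.6],
    [0, 0, 0, 0, 0, 0, 0.6],
    [0, 0, 0, 0, 0, 0, 0.6],
    [0, 0, 0, 0, 0, 0, 0.6],
  ],
)

```text
time: 24.75
position: [0.5612, 0.0291, 0.1571]
tool_rot: [-0.107, 0.994, -0.0, -0.0]
ft_force: [-0.1, -0.2, 0.5]
grip_width: 0.0471
```

```bash
python3 -c "
from h import *
loc()"
```

```text
t 24.75 local 0.0022 0.1211 z 0.1571 F along y -0.2 x -0.1 z 0.5 w 0.0471
```

Lift straight up, then move clear to the robot's left for a final look.

Request:
apply_moves(
  series=[
    [0, 0, -2, 0, 0, 0, 0.6],
    [0, 0, -5, 0, 0, 0, 0.6],
    [0, 0, -9, 0, 0, 0, 0.6],
    [0, 0, -12, 0, 0, 0, 0.6],
    [0, 0, -12, 0, 0, 0, 0.6],
  ],
)

```text
time: 25.17
position: [0.5653, 0.0288, 0.2841]
tool_rot: [-0.107, 0.994, -0.002, 0.007]
ft_force: [1.0, 0.4, 0.6]
grip_width: 0.0519
```

Request:
apply_moves(
  series=[
    [4, 4, 0, 0, 0, 0, 0.6],
    [6, 8, 0, 0, 0, 0, 0.6],
    [8, 12, 0, 0, 0, 0, 0.6],
    [8, 16, 0, 0, 0, 0, 0.6],
    [8, 19, 0, 0, 0, 0, 0.6],
  ],
)

```text
time: 25.58
position: [0.4416, 0.1934, 0.2769]
tool_rot: [-0.106, 0.994, -0.0, -0.001]
ft_force: [0.4, 1.0, 0.4]
grip_width: 0.0521
```

Request:
apply_moves(
  series=[
    [0, 0, 0, 0, 0, 0, 0.6],
    [0, 0, 0, 0, 0, 0, 0.6],
    [0, 0, 0, 0, 0, 0, 0.6],
  ],
)

```text
time: 25.83
position: [0.4442, 0.1928, 0.277]
tool_rot: [-0.108, 0.994, -0.0, 0.0]
ft_force: [-0.2, -0.3, -0.2]
grip_width: 0.0521
```

```bash
python3 -c "
from h import *
loc()
a=robot.camera('top')[150:310,100:420,::-1];b=robot.camera('scene')[150:310,100:420,::-1]
cv2.imwrite('pics/fin.png',cv2.resize(np.vstack([a,b]),None,fx=1.85,fy=1.85,interpolation=cv2.INTER_CUBIC))
P=robot.camera_params('top');print([((proj(P,L2W(0,y,z))-[100,150])*1.85).round(1) for y,z in((.0575,.1),(.1245,.168),(-.0125,.114))])"
```

```text
t 25.83 local -0.0759 0.3065 z 0.277 F along y -0.3 x -0.2 z -0.2 w 0.0521
[array([[337. , 123.3]]), array([[280.2, 121.8]]), array([[394. , 111.7]])]
```

View pics/fin.png

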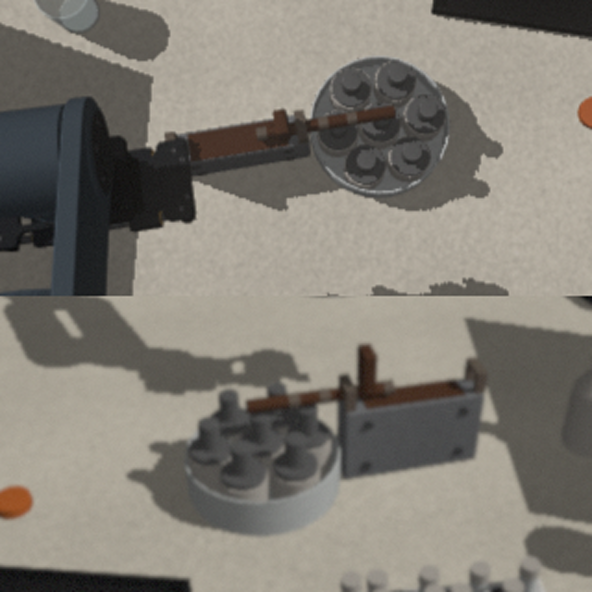

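The seventh vessel stands in the drum with the bolt over it. The tip is at (395,112), against (394,112) predicted for home, and the tab is at (280,122), as predicted. The robot is clear of everything.

```bash
python3 -c "
from rig import robot
print(robot.hand_in())"
```

```text
the job is handed in; nothing more can be done
None
```

The job is done and handed in at about 26 s, with the bolt home over the loaded vessel. No verdict was given.

- **Freeing the bolt:** I pushed it home against the stop, then pulled; the first two pulls stopped dead at about 44 mm by my measure and the third ran free. I drew it to its end stop, 108 mm from home. Peak force was about 24 N.
- **Loading the vessel:** I gripped it by the stem and lowered it into the gap with no contact on the way. It touched the floor at the predicted height, with force on the tool under 2 N, and I released it there.
- **Closing the bolt:** I pushed it back to within about 1 mm of the home position felt earlier, 14 N against the stop, then let go and moved the arm clear.

**Final checks:** The last top and scene pictures show seven vessels upright in the drum, with the bolt tip and tab within about 1 pixel of where home should be.

**Disagreements:**
- The first carrier estimate was about 3 mm off across the bolt. The close wrist view corrected it before I placed the vessel.
- The dead stop measured about 44.5 mm against the stated 43 mm or less, probably give in the arm and pads.

The white bottle and the beaker were only partly in the final pictures. The arm did not come near them.

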